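# Lift the boiled egg out of the egg cooker with the tongs and hold it to drain

## Robot

A 7-joint arm with a two-finger parallel gripper is mounted at the origin on a cart in front of the work surface, level with it; the furniture and walls round the work are solid. World frame = base frame: x ahead of the robot, y to its left, z up, the work surface at z = 0. Lengths are in m, angles in rad, forces in N, time in s.
With the tool pointing down it reaches from about 0.4 to 0.85 m from the base axis. Payload 10.4 kg.
Tool frame: the origin (TCP) lies midway between the tips of the shut fingers; the grasp point (between the pads) lies 19 mm behind it (manip.grasp_offset is the distance from the TCP to the grasp point, in m); z points along the fingers, y is the line along which they close (so a half turn about z gives the same grasp; the last joint's range is limited). The gripper opens to 85 mm and grips with 20 to 120 N. Pads are 22 mm wide; open, the fingers measure 114 mm over their backs; the gripper's body (76 mm by 85 mm) begins 54 mm behind the grasp point. The pads swing forward as they close: fully open they stand 13 mm farther back than shut.
Start: joints at [-1.151, 0.332, -0.065, 1.46, 0.022, 1.35, -0.088], TCP at [0.268, 0.565, 0.231] pointing down, gripper open.
Joint ranges: [-2.6, 2.6], [-0.5, 2.12], [-1.47, 1.34], [0.16, 2.42], [-1.27, 4.41], [0.06, 2.06], [-2.6, 2.6]. Speed limits (rad/s): [2.22, 2.22, 2.79, 2.79, 3.14, 3.14, 3.14].

## Interface

Orientations are given as a unit quaternion [x, y, z, w].
In Python, from workcell import manip, camrig gives the robot as it stands (manip), with the cameras (camrig).
- The arm moves only by the shell command python3 jog.py 'ROWS' [FORCE]. ROWS is rows parted by semicolons, their numbers by spaces, 1 to 20 of them, each of 7 numbers: a rotation vector rx, ry, rz in rad, then dx, dy, dz in m, then the opening from 0.0 (shut) to 1.0 (fully open); each row is the pose to reach, as a shift and turn from the pose commanded when the command began, along the tool's axes at that moment; what a row does not reach only later rows make up. A row lasts 1/8 s, in which the tool goes at most 0.0625 m and 0.188 rad, less where a joint would pass 70% of its speed; a pose out of reach is approached as far as the arm can. The fingers move at their own pace and stop on an object; FORCE is the grip in N (left out, the last holds). Time passes only in rows, so rows that do not move let the fingers close. It prints the time, the measured TCP pose, the force, the opening and the grip force at its end.
- manip.get_obs(): the state, without advancing time (a new reading comes with each control period).
- camrig.camera(name): name is "side" or "top" or "wrist"; returns the picture (384x512x3 uint8, blue, green, red); there is no depth.
- camrig.calibration(name): a dict with "fx", "fy", "cx", "cy" (pixels), "world_from_camera" (4x4, takes a point from camera to world coordinates); the wrist camera has in their place "tool_from_camera" (4x4, takes a point from camera to tool coordinates, whose origin is the TCP and whose axes are the flange's). Camera axes: x right, y up, looking along -z (the intrinsics and any distortion apply to the point x, -y, -z); pixel columns grow to the right and rows downward; lengths in m; the calibration is good to about 2 mm. A picture is of the moment at which its call begins: read the wrist's pose just before it. calibration takes no time and is no camera call.
- manip.hand_in(): hands the job in; it is judged then, once.
The state is a dict: "clock": time; "joint_pos": joint angles; "joint_velocities": joint speeds; "tau": joint torques, N m; "position": TCP position; "ee_rot": TCP orientation; "ft_force": force on the tool from outside, world axes, zero at the start; "torque": the same for the moment, N m; "grip_width": opening from 0.0 (shut) to 1.0 (fully open); "grasp_force": force on a finger pad.
Only numpy, scipy, OpenCV 4.12 (cv2) and the standard library are available. Lean on these libraries where they do the work, as an engineer would, in place of code of your own. Each camera call takes 0.05 s, during which the arm holds its last target. There are 200 camera calls.

## Task

The egg in the egg cooker is done and hot. Take the clear lid off by its knob and stand it on the worktop beside the cooker, knob up; then pick up the sprung kitchen tongs, close them on the egg, lift it out and finish while still holding it in the tongs about 10 cm above its seat, over the cooker, so that it drains there. Do not let go at the end, never touch the egg with the robot's own fingers, do not let it fall, and leave the salt bottle and egg cup where they stand.

Things in the scene. Friction and masses are not known exactly. Their poses are not given: they have to be found in the camera images.
- cooker: Egg cooker: fixed round white base, 152 mm across, black switch facing the robot. Origin: centre of its underside on the worktop, z up. Outer ledge, on which the lid stands, 52 mm up. On it a round grey tray with four cup-like seats 36 mm from the middle, rims (the highest parts) 69 mm above the worktop; three are empty. A wall-cabinet rail overhangs beyond x = 0.57, 0.55 m up: keep lifts low.
- lid: Clear plastic dome lid, 140 mm across its rim, 70 mm high, with a black knob on top; 0.14 kg, loose; it stands over the tray on the ledge with 4 mm play. Origin: centre of the rim plane (its underside), z up through the knob; on the worktop its origin is at z = 0.
- lid_knob (a point): Middle of the lid's black knob, 91 mm above the lid's rim. The knob's round head is 25 mm in diameter and reaches from 83 to 101 mm above the rim; the flat top of the dome below it is at 70 mm (112 mm across).
- egg: Brown hen's egg, the only one, standing upright in one of the four seats under the lid, 44 mm across, 57 mm tall, about 62 g, loose. Origin: lowest point of the shell; z along its long axis, upward at first.
- egg_center (a point): Centre of the egg, 28.5 mm above its lowest point; about 88 mm above the worktop when it sits in its seat (the seat holds only its lowest 8 mm).
- tongs: Steel kitchen tongs lying on edge, so they open and close level; 245 mm long with ring, 24 mm high, 120 g, loose. Origin: hinge pin at the underside; x from the hinge to the tips along the middle line while open, z up. Sprung open 0.17 rad either side of x. Tips are shallow cups 22 mm high, middles 205 mm from the hinge, 80 mm apart when open; tips end 228 mm from the hinge.
- tongs_grip (a point): Where to grip: midway between the black rubber pads (76 mm long, 24 high), 105 mm from the hinge (about the centre of mass), 12 mm above the underside, 100 mm short of the cups' middle. Width over the pads: 59 mm open, 52 carries them with cups 60 apart, 37 on the egg, 25 closed. Squeezing the pads closes the tongs; the spring pushes back 3 N a pad open, 5.5 N at the egg; 20 N of grip holds well.
- tongs_cup (a point): Middle of the inside of the left tip's cup (belongs to the left arm, +y of the tongs), 12 mm above the underside.
- tongs_jaw (a joint): Closing angle of the tongs in rad: 0 open (sprung stop), about 0.23 with the egg between the cups, 0.33 fully closed.
- salt_bottle: White bottle with a blue cap, 52x60x156 mm, behind the work; bystander. Origin: centre of its underside.
- egg_cup: White china egg cup, 51 mm across, 58 mm tall, behind the work; bystander. Origin: centre of its underside.

How it is judged:
By the outcome, as a careful person would: the job done as asked, in the order asked, and still so for the second after the job is handed in, while the arm keeps its last pose, push and grip.
It also fails if it takes over 58 s, if anything falls off the work surface, if the arm or the gripper's body presses on something with over 40 N, if the wrist force passes 120 N, or if a joint passes its speed limit or range.

## Working session

There is one attempt and no reset: what is moved stays moved. The work goes in short steps, Python scripts to look and compute and a shell command to move; the robot and the scene stay as the last step left them, time stands still between calls to the robot, and variables do not carry over. Pictures are saved under pics/ and viewed, at most 13 in all, crops included, and the job is handed in when it is done.

```bash
ls; mkdir -p pics
python3 - <<'E'
from workcell import manip, camrig
import cv2,numpy as np
o=manip.get_obs();print(o['clock'],o['position'],o['ee_rot'],o['grip_width'])
ims=[camrig.camera(n) for n in("side","top")]
for n,i in zip(("side","top"),ims):
    cv2.imwrite(f"pics/{n}0.png",i)
    c=camrig.calibration(n);print(n,c)
print(camrig.calibration("wrist"),manip.grasp_offset)
E
```

```text
jog.py
pics
workcell.py
0.0 [0.26762989 0.56437987 0.23048683] [ 2.19592048e-01  9.75591513e-01 -7.15209895e-04 -1.46103675e-04] 0.9984976299378304
side {'fx': 388.78075658389014, 'fy': 388.78075658389014, 'cx': 252.62797890366878, 'cy': 192.62525863482614, 'world_from_camera': array([[ 0.62276238,  0.62818766, -0.46641963,  0.02220724],
       [-0.78235284,  0.50724094, -0.36142865, -0.43257539],
       [ 0.00954211,  0.58998889,  0.80735498,  1.01039503],
       [ 0.        ,  0.        ,  0.        ,  1.        ]])}
top {'fx': 379.31668755283334, 'fy': 379.31668755283334, 'cx': 253.6881728907917, 'cy': 186.30770926693867, 'world_from_camera': array([[ 0.00826861,  0.97879724, -0.20466459,  0.29701343],
       [-0.99995481,  0.00713347, -0.0062835 , -0.0505473 ],
       [-0.0046903 ,  0.2047073 ,  0.978812  ,  1.22363115],
       [ 0.        ,  0.        ,  0.        ,  1.        ]])}
{'fx': 341.55308802383274, 'fy': 341.55308802383274, 'cx': 254.29585873237872, 'cy': 191.04911556150492, 'tool_from_camera': array([[ 1.77329584e-04,  9.57757230e-01,  2.87577915e-01,
         7.27428202e-02],
       [ 9.99999607e-01,  7.99507339e-05, -8.82901276e-04,
         1.64625909e-03],
       [-8.68597145e-04,  2.87577959e-01, -9.57756839e-01,
        -1.43139858e-01],
       [ 0.00000000e+00,  0.00000000e+00,  0.00000000e+00,
         1.00000000e+00]])} 0.0187
```

View pics/side0.png

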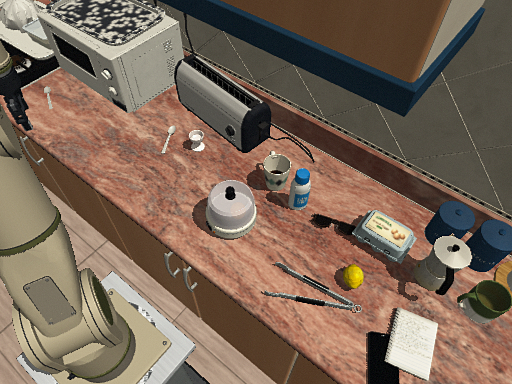

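View pics/top0.png

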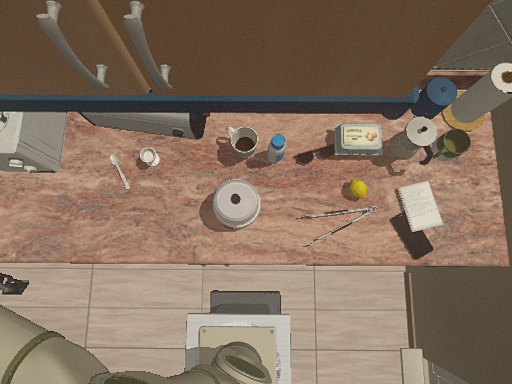

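The side view shows the cooker at (231,210) with its knob at (230,192), and the tongs' hinge at (356,309) with tips at (277,265) and (264,294). In the top view the knob is at (235,199), the hinge at (374,210) and the tips at (299,217) and (307,244). The worktop left of the cooker is clear for the lid.

```bash
cat > h.py <<'E'
from workcell import manip, camrig
import cv2,numpy as np
from scipy.spatial.transform import Rotation as R
def cam(n,obs=None):
    c=camrig.calibration(n)
    if n!="wrist": return c,np.array(c["world_from_camera"])
    o=obs or manip.get_obs();T=np.eye(4);T[:3,:3]=R.from_quat(o["ee_rot"]).as_matrix();T[:3,3]=o["position"]
    return c,T@c["tool_from_camera"]
def ray(c,T,p):
    d=T[:3,:3]@np.array([(p[0]-c["cx"])/c["fx"],-(p[1]-c["cy"])/c["fy"],-1.]);return T[:3,3],d/np.linalg.norm(d)
def plane(c,T,p,z):
    o,d=ray(c,T,p);return o+d*(z-o[2])/d[2]
def tri(rs):
    A=sum(np.eye(3)-np.outer(d,d) for o,d in rs);b=sum((np.eye(3)-np.outer(d,d))@o for o,d in rs)
    x=np.linalg.solve(A,b);return x,[np.linalg.norm(np.cross(x-o,d)) for o,d in rs]
def blobs(m,box=None,amin=15):
    if box:
        k=np.zeros_like(m);x0,y0,x1,y1=box;k[y0:y1,x0:x1]=1;m=m*k
    n,l,s,c=cv2.connectedComponentsWithStats(m.astype(np.uint8))
    return [(c[i].round(1),s[i].tolist()) for i in range(1,n) if s[i,4]>=amin]
def show(im,box,name,k=4):
    x0,y0,x1,y1=box;cv2.imwrite("pics/"+name,cv2.resize(im[y0:y1,x0:x1],None,fx=k,fy=k,interpolation=cv2.INTER_CUBIC))
E
python3 - <<'E'
from h import *
S=cv2.imread("pics/side0.png");Tp=cv2.imread("pics/top0.png")
for n,im,b,kb in(("side",S,(255,255,365,318),(205,178,258,240)),("top",Tp,(290,200,382,250),(210,178,264,230))):
    m=(im.max(2)<60)
    print(n,"dark tongs",blobs(m,b)); print(n,"knob",blobs(m,kb,8))
a=cv2.resize(S[170:320,200:370],None,fx=3.2,fy=3.2,interpolation=cv2.INTER_CUBIC)
b=cv2.resize(Tp[175:255,205:385],None,fx=3.2,fy=3.2,interpolation=cv2.INTER_CUBIC)
b=cv2.copyMakeBorder(b,0,0,0,0,0)
w=max(a.shape[1],b.shape[1]);f=lambda i:cv2.copyMakeBorder(i,0,0,0,w-i.shape[1],0)
v=np.vstack([f(a)[:340],f(b)]);cv2.imwrite("pics/crop1.png",v);print(v.shape)
E
```

```text
side dark tongs [(array([285.7, 271. ]), [282, 269, 9, 6, 17]), (array([315.1, 283.3]), [303, 275, 26, 17, 92]), (array([346.8, 288.8]), [342, 287, 10, 4, 18]), (array([309.5, 301. ]), [295, 297, 30, 9, 136])]
side knob [(array([248.7, 180. ]), [247, 178, 4, 5, 9]), (array([255.2, 187.3]), [253, 185, 5, 5, 11]), (array([229.8, 193.1]), [225, 187, 10, 13, 101]), (array([208.3, 225.6]), [206, 221, 6, 10, 28])]
top dark tongs []
top knob []
(596, 576, 3)
```

Run:
```python
from h import *
Tp=cv2.imread("pics/top0.png")
print(Tp[199,230:240].max(1),Tp[219,310:345].max(1))
m=(Tp.max(2)<90)
tk=blobs(m,(222,188,250,215),8);print(tk);print(blobs(m,(290,200,382,250),8))
cs,Ts=cam("side");ct,Tt=cam("top")
if tk:
    p=max(tk,key=lambda b:b[1][4])[0]
    print("knob",tri([ray(cs,Ts,(229.8,193.1)),ray(ct,Tt,p)]))
print("pads side",plane(cs,Ts,(315.1,283.3),.018),plane(cs,Ts,(309.5,301),.018))
print("hinge",plane(cs,Ts,(356,309),.02),plane(ct,Tt,(374,210),.02))
print("tips",[plane(cs,Ts,p,.02) for p in((277,265),(264,294))],[plane(ct,Tt,p,.02) for p in((299,217),(307,244))])
```

```text
[140  69  66  67  74  74  73  69  66  66] [168 168 172 171 174 186 187 185 184 175 166 162 165 170 173 167 161 167
 172 174 179 183 181 183 183 178 174 173 179 180 184 188 188 185 180]
[(array([235. , 198.4]), [231, 194, 9, 10, 69])]
[(array([340.6, 210.7]), [335, 210, 13, 3, 14]), (array([328.8, 212.3]), [325, 212, 9, 2, 10]), (array([342.4, 226.8]), [332, 222, 20, 11, 27])]
knob (array([0.4894619 , 0.01073205, 0.12938944]), [np.float64(0.0002794874090491196), np.float64(0.00027948740904918344)])
pads side [ 0.46398563 -0.30906912  0.018     ] [ 0.41327461 -0.324597    0.018     ]
hinge [ 0.47023442 -0.43098405  0.02      ] [ 0.47415023 -0.42788053  0.02      ]
tips [array([ 0.4420093 , -0.19706753,  0.02      ]), array([ 0.35288548, -0.21996584,  0.02      ])] [array([ 0.44983757, -0.18801269,  0.02      ]), array([ 0.36484827, -0.21173967,  0.02      ])]
```

```bash
cat >> h.py <<'E'
def rel(xyz,yaw=None,o=None):
    """rows numbers (rotvec, shift in tool axes) to TCP xyz, tool down with tool y at yaw (rad)"""
    o=o or manip.get_obs();A=R.from_quat(o["ee_rot"]);d=A.inv().apply(np.array(xyz)-o["position"])
    y=A.apply([0,1,0]);cur=np.arctan2(y[1],y[0])
    if yaw is None: yaw=cur
    yv=np.array([np.cos(yaw),np.sin(yaw),0]);z=np.array([0,0,-1.]);B=R.from_matrix(np.array([np.cross(yv,z),yv,z]).T)
    r=(A.inv()*B).as_rotvec();print("yaw",cur.round(3),"rot",r.round(4),"d",d.round(4),"rows",max(np.linalg.norm(d)/.0625,np.linalg.norm(r)/.188).round(1))
E
python3 - <<'E'
from h import *
rel([.489,.011,.27],0.3)
E
```

```text
yaw 1.128 rot [-1.20e-03  6.00e-04  8.28e-01] d [-0.4371 -0.4053 -0.0389] rows 9.6
```

```bash
python3 jog.py '0 0 .14 -.073 -.068 -.0389 1;0 0 .28 -.1093 -.1013 -.0389 1;0 0 .36 -.1457 -.135 -.0389 1;0 0 .44 -.182 -.169 -.0389 1;0 0 .52 -.2185 -.2026 -.0389 1;0 0 .58 -.255 -.2364 -.0389 1;0 0 .64 -.2914 -.27 -.0389 1;0 0 .70 -.328 -.304 -.0389 1;0 0 .76 -.364 -.338 -.0389 1;0 0 .8 -.4 -.37 -.0389 1;0 0 .828 -.4371 -.4053 -.0389 1;0 0 .828 -.4371 -.4053 -.0389 1;0 0 .828 -.4371 -.4053 -.0389 1;0 0 .828 -.4371 -.4053 -.0389 1'
python3 - <<'E'
from h import *
o=manip.get_obs();im=camrig.camera("wrist");cv2.imwrite("pics/w1.png",im);print(o['position'],o['joint_pos'])
np.save("w1.npy",cam("wrist",o)[1])
E
```

```text
clock: 1.85
position: [0.4888, 0.0124, 0.27]
ee_rot: [0.593, 0.805, -0.0, -0.0]
ft_force: [-0.1, -0.3, 0.6]
grip_width: 1.002
grasp_force: 0.0
[0.48878421 0.01244204 0.27003405] [-0.59709561 -0.01023078  0.47998745  1.7718851   0.00451408  1.37913191
  0.18410285]
```

View pics/w1.png

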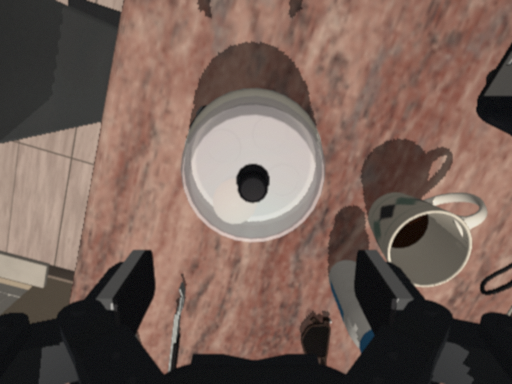

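The wrist view shows the knob at about (253,184), and the egg faintly at (232,200) under the lid, on the −x, −y side of the knob. I'll take a second wrist view after stepping towards the knob to triangulate its height.

```bash
python3 jog.py '0 0 0 -.045 0 0 1;0 0 0 -.09 0 0 1;0 0 0 -.09 0 0 1;0 0 0 -.09 0 0 1' >/dev/null
python3 - <<'E'
from h import *
o=manip.get_obs();im2=camrig.camera("wrist");cv2.imwrite("pics/w2.png",im2);c,T2=cam("wrist",o);T1=np.load("w1.npy")
im1=cv2.imread("pics/w1.png");rs=[];
print(o['position'])
for im,T,bx in((im1,T1,(225,150,280,215)),(im2,T2,(200,20,310,300))):
    g=im.max(2)
    for th in(50,):
        b=blobs(g<th,bx,60);print(b)
    i=max(b,key=lambda q:q[1][4]);x,y,w,h=i[1][:4];rs.append((ray(c,T,i[0]),ray(c,T,(x+w/2-.5,y+w/2-.5)))) # head circle = top w x w
    print(i)
for k in(0,1):print(tri([r[k] for r in rs]))
cs,Ts=cam("side");ct,Tt=cam("top")
print("all",tri([r[0] for r in rs]+[ray(cs,Ts,(229.8,192.5)),ray(ct,Tt,(235,198.4))]))
E
```

```text
[ 0.51561905 -0.07361012  0.27003294]
[(array([252.4, 181.1]), [238, 165, 30, 36, 813])]
(array([252.4, 181.1]), [238, 165, 30, 36, 813])
[(array([252.3,  70.3]), [235, 52, 35, 37, 972]), (array([307.6, 282.8]), [305, 270, 5, 27, 86])]
(array([252.3,  70.3]), [235, 52, 35, 37, 972])
(array([0.48945228, 0.01047674, 0.1288407 ]), [np.float64(7.684078421337813e-05), np.float64(7.684078421343815e-05)])
(array([0.48906514, 0.01144587, 0.12738136]), [np.float64(8.442094286906335e-05), np.float64(8.442094286908319e-05)])
all (array([0.48938113, 0.0107367 , 0.1317083 ]), [np.float64(0.00048700307249507007), np.float64(0.00041833884061082827), np.float64(0.0005955173685540604), np.float64(0.0005426107432694268)])
```

Run:
```python
from h import *
c=camrig.calibration("wrist");T1=np.load("w1.npy");T2=cam("wrist")[1]
print("top face",tri([ray(c,T1,(252.5,185.5)),ray(c,T2,(252,69))]))
im1=cv2.imread("pics/w1.png");im2=cv2.imread("pics/w2.png")
v=[cv2.resize(i[y:y+75,215:290],(375,375),interpolation=cv2.INTER_CUBIC) for i,y in((im1,145),(im2,32))]
v=[np.clip(x.astype(int)*3,0,255).astype(np.uint8) for x in v]
cv2.imwrite("pics/knob.png",np.hstack(v))
```

```text
top face (array([0.48932845, 0.01101293, 0.14476427]), [np.float64(5.1081134390463474e-05), np.float64(5.108113439040898e-05)])
```

View pics/knob.png

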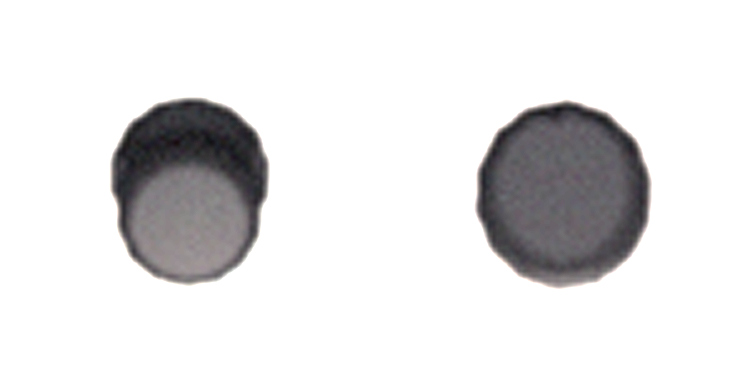

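The crops show the knob's light top face at about (252.8,188.5) in view 1 and (252.4,69.6) in view 2, with the darker side below it.

Run:
```python
from h import *
c=camrig.calibration("wrist");T1=np.load("w1.npy");T2=cam("wrist")[1]
p=tri([ray(c,T1,(252.8,188.6)),ray(c,T2,(252.4,69.8))])[0];print("top face",p)
rel([p[0],p[1],.160],.3); rel([p[0],p[1],.128],.3)
```

```text
top face [0.48987155 0.0102748  0.15083348]
yaw 0.302 rot [-0.0001 -0.0006  0.0022] d [0.0873 0.0003 0.1101] rows 2.2
yaw 0.302 rot [-0.0001 -0.0006  0.0022] d [0.0872 0.0003 0.1421] rows 2.7
```

```bash
python3 jog.py '0 0 0 .044 0 .02 1;0 0 0 .0872 .0003 .05 1;0 0 0 .0872 .0003 .09 1;0 0 0 .0872 .0003 .12 1;0 0 0 .0872 .0003 .1401 1;0 0 0 .0872 .0003 .1401 1;0 0 0 .0872 .0003 .1401 .2;0 0 0 .0872 .0003 .1401 .2;0 0 0 .0872 .0003 .1401 .2;0 0 0 .0872 .0003 .1401 .2;0 0 0 .0872 .0003 .1401 .2;0 0 0 .0872 .0003 .1401 .2' 30
```

```text
clock: 3.95
position: [0.4904, 0.0087, 0.1303]
ee_rot: [0.594, 0.805, 0.0, 0.0]
ft_force: [-0.9, 0.6, 2.4]
grip_width: 0.268
grasp_force: 30.4
```

```bash
python3 jog.py '0 0 0 0 0 -.02 .2;0 0 0 0 0 -.06 .2;0 0 0 0 0 -.10 .2;0 0 0 .03 .007 -.11 .2;0 0 0 .075 .0174 -.11 .2;0 0 0 .12 .028 -.11 .2;0 0 0 .165 .038 -.11 .2;0 0 0 .195 .045 -.11 .2;0 0 0 .206 .0478 -.11 .2;0 0 0 .206 .0478 -.09 .2;0 0 0 .206 .0478 -.05 .2;0 0 0 .206 .0478 -.01 .2;0 0 0 .206 .0478 .02 .2;0 0 0 .206 .0478 .04 .2;0 0 0 .206 .0478 .046 .2;0 0 0 .206 .0478 .046 .2'
python3 - <<'E'
from h import *
cv2.imwrite("pics/s1.png",camrig.camera("side"));cv2.imwrite("pics/t1.png",camrig.camera("top"))
show(cv2.imread("pics/s1.png"),(110,110,330,310),"s1c.png",3)
E
```

```text
clock: 5.95
position: [0.4752, 0.219, 0.0843]
ee_rot: [0.594, 0.805, -0.0, 0.0]
ft_force: [0.8, -0.8, -1.3]
grip_width: 0.269
grasp_force: 30.1
```

View pics/s1c.png

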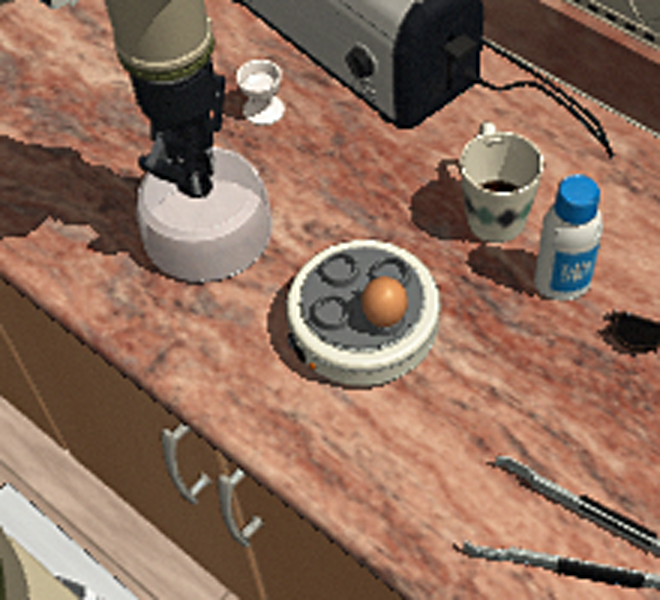

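The lid hangs level in the gripper just above the worktop, left of the cooker. The egg sits in its seat at about (238,210) in the full side image.

```bash
python3 jog.py '0 0 0 0 0 .003 .2;0 0 0 0 0 .005 .2;0 0 0 0 0 .006 .2;0 0 0 0 0 .006 .2'; python3 jog.py '0 0 0 0 0 .001 .2;0 0 0 0 0 .001 .2'
```

```text
clock: 6.55
position: [0.475, 0.2197, 0.0784]
ee_rot: [0.593, 0.805, 0.0, -0.0]
ft_force: [-1.8, -1.1, 2.9]
grip_width: 0.273
grasp_force: 30.4
clock: 6.8
position: [0.4752, 0.2197, 0.0781]
ee_rot: [0.594, 0.805, 0.0, -0.0]
ft_force: [-5.1, -2.5, 11.9]
grip_width: 0.275
grasp_force: 31.2
```

```bash
python3 jog.py '0 0 0 0 0 -.001 .2;0 0 0 0 0 -.001 .5;0 0 0 0 0 -.001 .8;0 0 0 0 0 -.001 1;0 0 0 0 0 -.001 1;0 0 0 0 0 -.02 1;0 0 0 0 0 -.06 1;0 0 0 0 0 -.11 1;0 0 0 0 0 -.15 1;0 0 0 0 0 -.19 1;0 0 0 0 0 -.19 1'
python3 - <<'E'
from h import *
S=camrig.camera("side");Tp=camrig.camera("top");cv2.imwrite("pics/s2.png",S);cv2.imwrite("pics/t2.png",Tp)
P={}
for n,im,b in(("side",S,(195,170,275,245)),("top",Tp,(205,170,270,240))):
    h=cv2.cvtColor(im,cv2.COLOR_BGR2HSV);m=(h[...,0]<18)&(h[...,1]>110)&(h[...,2]>90)
    r=blobs(m,b,20);print(n,r);P[n]=max(r,key=lambda q:q[1][4])[0]
p=tri([ray(*cam(n),P[n]) for n in P]);print("egg",p)
# place to look at the tongs: camera over the pads
rel([.45,-.30,.27],.3)
E
```

```text
clock: 8.18
position: [0.4763, 0.2202, 0.2702]
ee_rot: [0.594, 0.805, 0.003, 0.001]
ft_force: [-0.7, -0.1, -0.9]
grip_width: 0.996
grasp_force: 0.0
side [(array([202.2, 174. ]), [200, 170, 6, 10, 20]), (array([211.9, 171.5]), [207, 170, 10, 5, 24]), (array([244.7, 193.5]), [199, 170, 76, 58, 864]), (array([210.7, 178. ]), [206, 176, 10, 6, 21]), (array([237.9, 210. ]), [231, 202, 15, 17, 189]), (array([197.7, 228.3]), [195, 218, 11, 21, 89]), (array([268.5, 227.6]), [262, 224, 13, 8, 22]), (array([254.5, 231.2]), [250, 227, 10, 8, 33]), (array([266.7, 238.4]), [258, 234, 17, 11, 63]), (array([247.1, 240.8]), [238, 236, 20, 9, 77])]
top [(array([247. , 203.5]), [241, 197, 13, 14, 142])]
egg (array([ 0.47791129, -0.03505771,  0.17489035]), [np.float64(0.014411667702860993), np.float64(0.014411667702860991)])
yaw 0.3 rot [ 0.     -0.0002  0.    ] d [-0.489  -0.1773 -0.0033] rows 8.3
```

Run:
```python
from h import *
print("egg",tri([ray(*cam("side"),(237.9,210)),ray(*cam("top"),(247,203.5))]))
rel([.42,-.29,.29],.3)
```

```text
egg (array([ 0.48192472, -0.02364394,  0.08512912]), [np.float64(0.00045485923506319607), np.float64(0.00045485923506306515)])
yaw 0.3 rot [ 0.     -0.0002  0.    ] d [-0.4706 -0.203  -0.0233] rows 8.2
```

```bash
python3 jog.py '0 0 0 -.04 -.017 -.0233 1;0 0 0 -.094 -.0406 -.0233 1;0 0 0 -.15 -.065 -.0233 1;0 0 0 -.207 -.089 -.0233 1;0 0 0 -.263 -.1135 -.0233 1;0 0 0 -.32 -.138 -.0233 1;0 0 0 -.375 -.162 -.0233 1;0 0 0 -.425 -.1833 -.0233 1;0 0 0 -.46 -.198 -.0233 1;0 0 0 -.4706 -.203 -.0233 1;0 0 0 -.4706 -.203 -.0233 1;0 0 0 -.4706 -.203 -.0233 1'
python3 - <<'E'
from h import *
o=manip.get_obs();im=camrig.camera("wrist");cv2.imwrite("pics/w3.png",im);np.save("w3.npy",cam("wrist",o)[1])
E
```

```text
clock: 9.78
position: [0.4206, -0.2884, 0.2899]
ee_rot: [0.593, 0.805, 0.0, -0.001]
ft_force: [-0.0, 0.3, -0.4]
grip_width: 0.998
grasp_force: 0.0
```

View pics/w3.png

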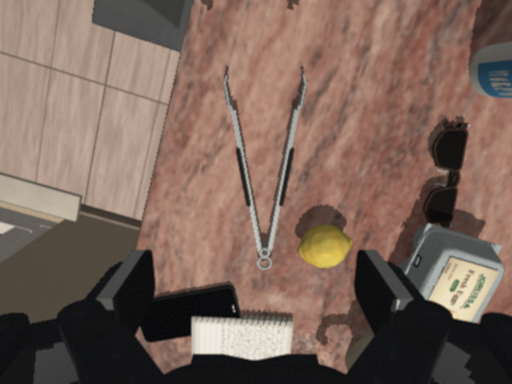

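The wrist view shows the tongs whole: tips at (226,70) and (303,70), pads at about (243,177) and (287,176), ring at (265,259). I'll take a second view for heights.

```bash
python3 jog.py '0 0 0 -.045 0 0 1;0 0 0 -.07 0 0 1;0 0 0 -.07 0 0 1;0 0 0 -.07 0 0 1' >/dev/null
python3 - <<'E'
from h import *
o=manip.get_obs();im4=camrig.camera("wrist");cv2.imwrite("pics/w4.png",im4);c,T4=cam("wrist",o);np.save("w4.npy",T4);T3=np.load("w3.npy")
im3=cv2.imread("pics/w3.png");B=[]
for im,bx in((im3,(225,130,310,215)),(im4,(225,30,310,215))):
    b=sorted(blobs(im.max(2)<55,bx,60),key=lambda q:q[0][0]);print(b);B.append(b)
L=[]
for k in(0,1):
    p,e=tri([ray(c,T3,B[0][k][0]),ray(c,T4,B[1][k][0])]);print("pad",p,e);L.append(p)
for z in(.012,.018):print([plane(c,T,b[0],z).round(4) for T,bb in((T3,B[0]),(T4,B[1])) for b in bb])
# tongs axis from hinge/ring and tips in view 3
h=plane(c,T3,(264.6,259.5),.012);t=[plane(c,T3,p,.02) for p in((225.5,68),(303.5,67.5))]
print("ring",h,"tips",t,np.linalg.norm(t[0]-t[1]))
m=(t[0]+t[1])/2;print("axis angle tips-ring",np.arctan2(*(m-h)[[1,0]]),"len",np.linalg.norm((m-h)[:2]))
q=(L[0]+L[1])/2;print("pad mid",q,"sep",np.linalg.norm((L[0]-L[1])[:2]),"perp",np.arctan2(*(L[1]-L[0])[[1,0]]))
print("axis pads-ring",np.arctan2(*(q-h)[[1,0]]),np.linalg.norm((q-h)[:2]))
show(im3,(200,50,330,280),"w3c.png",3)
E
```

```text
[(array([242.7, 176.4]), [237, 149, 13, 57, 153]), (array([286.2, 176.5]), [280, 149, 13, 56, 153])]
[(array([242.4, 118.7]), [236, 89, 14, 62, 191]), (array([288.2, 117.9]), [282, 88, 13, 62, 182])]
pad [ 0.41721406 -0.32103063  0.02078863] [np.float64(2.6198914010145624e-05), np.float64(2.6198914010171747e-05)]
pad [ 0.46802475 -0.30379671  0.02655119] [np.float64(4.993125201168472e-05), np.float64(4.9931252011680194e-05)]
[array([ 0.4176, -0.3232,  0.012 ]), array([ 0.4704, -0.3069,  0.012 ]), array([ 0.4171, -0.3218,  0.012 ]), array([ 0.4698, -0.3045,  0.012 ])]
[array([ 0.4174, -0.3217,  0.018 ]), array([ 0.4694, -0.3056,  0.018 ]), array([ 0.4172, -0.3213,  0.018 ]), array([ 0.4691, -0.3042,  0.018 ])]
ring [ 0.48001211 -0.42654199  0.012     ] tips [array([ 0.36185267, -0.2051532 ,  0.02      ]), array([ 0.44653489, -0.17819418,  0.02      ])] 0.08886994555829328
axis angle tips-ring 1.883048109972239 len 0.2468026272345271
pad mid [ 0.4426194  -0.31241367  0.02366991] sep 0.0536538361223692 perp 0.32700243319337147
axis pads-ring 1.8874118486999731 0.12009782516863646
```

View pics/w3c.png

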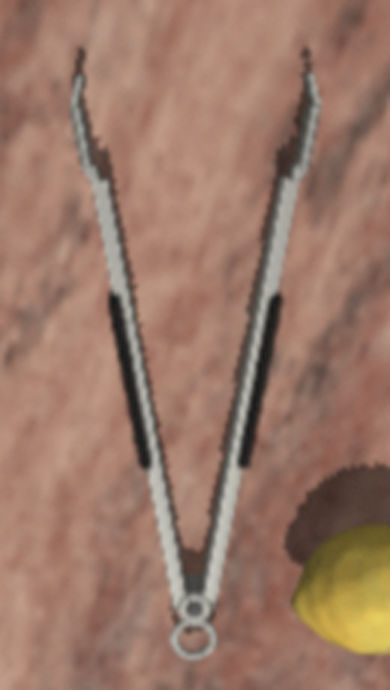

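The crop shows the tongs symmetric about an almost vertical line, with the pin at (264.5,252) and the pads level with each other. The measured pad tops are at 24 mm and the ring-to-tips length is 247 mm, as they should be.

Run:
```python
from h import *
c=camrig.calibration("wrist");T3=np.load("w3.npy")
h=plane(c,T3,(264.5,252.3),.024);t=[plane(c,T3,p,.02) for p in((225.5,68),(303.5,67.5))];m=(t[0]+t[1])/2
a=np.arctan2(*(m-h)[[1,0]]);u=np.array([np.cos(a),np.sin(a)]);g=h[:2]+.105*u;print(h,a,np.linalg.norm((m-h)[:2]),"grip",g)
q=np.array([.4433,-.3129]);print("along",(q-h[:2])@u,"side",np.cross(u,q-h[:2]))
g=h[:2]+.105*u
rel([g[0],g[1],.05],a-np.pi/2);rel([g[0],g[1],.0],a-np.pi/2)
```

```text
[ 0.47438034 -0.4105657   0.024     ] 1.8810840016231938 0.22986923789919447 grip [ 0.44232042 -0.3105799 ]
along 0.10249159404595623 side -0.00022439454509148166
yaw 0.301 rot [ 0.0006 -0.0009 -0.0089] d [0.0425 0.0144 0.2403] rows 3.9
yaw 0.301 rot [ 0.0006 -0.0009 -0.0089] d [0.0424 0.0144 0.2903] rows 4.7<stdin>:5: DeprecationWarning: Arrays of 2-dimensional vectors are deprecated. Use arrays of 3-dimensional vectors instead. (deprecated in NumPy 2.0)
```

```bash
python3 jog.py '0 0 -.0089 .02 .007 .05 1;0 0 -.0089 .0424 .0144 .11 1;0 0 -.0089 .0424 .0144 .17 1;0 0 -.0089 .0424 .0144 .22 1;0 0 -.0089 .0424 .0144 .26 1;0 0 -.0089 .0424 .0144 .28 1;0 0 -.0089 .0424 .0144 .2903 1;0 0 -.0089 .0424 .0144 .2903 1;0 0 -.0089 .0424 .0144 .2903 1' 20
python3 jog.py '0 0 0 0 0 0 .61;0 0 0 0 0 0 .61;0 0 0 0 0 0 .61;0 0 0 0 0 0 .61'
```

```text
clock: 11.5
position: [0.4429, -0.3125, 0.0013]
ee_rot: [0.59, 0.807, 0.0, 0.001]
ft_force: [0.6, 0.1, -0.7]
grip_width: 0.998
grasp_force: 0.0
clock: 12.0
position: [0.4429, -0.3126, 0.0012]
ee_rot: [0.59, 0.807, 0.0, 0.001]
ft_force: [-0.7, 0.3, 8.9]
grip_width: 0.613
grasp_force: 6.6
```

```bash
python3 jog.py '0 0 0 0 0 -.003 .61;0 0 0 0 0 -.01 .61;0 0 0 0 0 -.03 .61;0 0 0 0 0 -.03 .61'
python3 - <<'E'
from h import *
o=manip.get_obs();cv2.imwrite("pics/w5.png",camrig.camera("wrist"));np.save("w5.npy",cam("wrist",o)[1])
E
```

```text
clock: 12.5
position: [0.4431, -0.3127, 0.032]
ee_rot: [0.59, 0.807, 0.0, 0.001]
ft_force: [0.9, 0.6, -1.2]
grip_width: 0.611
grasp_force: 3.6
```

View pics/w5.png

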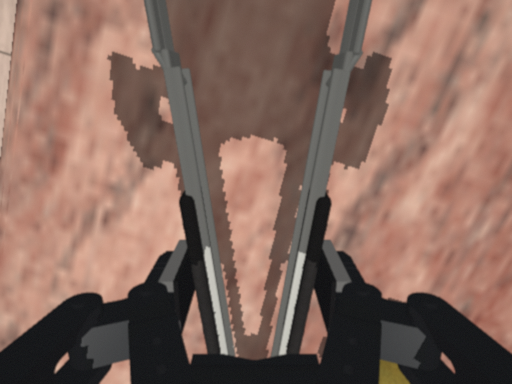

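The tongs hang level and nearly centred between the fingers. Their tips are above the top edge of this view. I'll raise them and stage 10 cm short of the egg.

Run:
```python
from h import *
rel([.543,-.214,.12]);rel([.543,-.214,.078])
```

```text
yaw 0.309 rot [ 0.0018  0.001  -0.    ] d [ 0.063   0.1256 -0.0887] rows 2.7
yaw 0.309 rot [ 0.0018  0.001  -0.    ] d [ 0.0631  0.1255 -0.0467] rows 2.4
```

```bash
python3 jog.py '0 0 0 0 0 -.03 .61;0 0 0 0 .02 -.07 .61;0 0 0 .02 .05 -.0887 .61;0 0 0 .04 .085 -.0887 .61;0 0 0 .055 .11 -.0887 .61;0 0 0 .063 .1255 -.0887 .61;0 0 0 .063 .1255 -.0887 .61;0 0 0 .063 .1255 -.0887 .61'
python3 - <<'E'
from h import *
o=manip.get_obs();W=camrig.camera("wrist");S=camrig.camera("side");Tp=camrig.camera("top")
for n,i in(("w6",W),("s6",S),("t6",Tp)):cv2.imwrite(f"pics/{n}.png",i)
np.save("w6.npy",cam("wrist",o)[1])
a=cv2.resize(S[170:300,200:330],(520,520),interpolation=cv2.INTER_CUBIC)
b=cv2.resize(W,(520,390))[:200] ; b=cv2.resize(W,None,fx=.52,fy=.52);t=cv2.resize(Tp[170:270,220:320],(266,266),interpolation=cv2.INTER_CUBIC)
v=np.zeros((520,800,3),np.uint8);v[:,:520]=a;v[:200,520:520+266]=b[:200,:266];v[210:476,520:786]=t
cv2.imwrite("pics/m6.png",v)
E
```

```text
clock: 13.55
position: [0.5414, -0.2154, 0.1187]
ee_rot: [0.591, 0.807, -0.0, -0.0]
ft_force: [-0.8, -0.8, -1.6]
grip_width: 0.611
grasp_force: 3.6
```

View pics/m6.png

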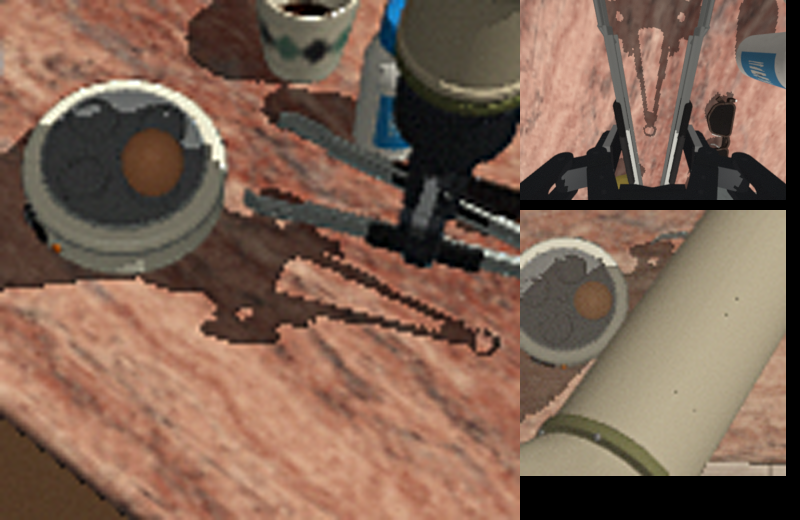

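The composite shows the tongs level and open, 10 cm short of the egg, but the arm is close to the salt bottle. I'll restage with the tongs turned about 0.45 rad so that the hand stays further from it.

Run:
```python
from h import *
rel([.454,-.222,.12],-.14)
c,T=cam("top");print("bottle top-cap",plane(c,T,(278,142),.156),"base side",plane(*cam("side"),(299,208),0))
```

```text
yaw 0.307 rot [-0.00e+00  1.00e-04  4.47e-01] d [ 0.0199 -0.0857 -0.0011] rows 2.4
bottle top-cap [ 0.65414998 -0.11422744  0.156     ] base side [ 0.65052482 -0.13044446  0.        ]
```

```bash
python3 jog.py '0 0 .08 0 -.015 0 .61;0 0 .2 .005 -.035 0 .61;0 0 .31 .01 -.06 0 .61;0 0 .4 .016 -.078 0 .61;0 0 .447 .0199 -.0857 0 .61;0 0 .447 .0199 -.0857 0 .61;0 0 .447 .0199 -.0857 0 .61'
python3 - <<'E'
from h import *
o=manip.get_obs();W=camrig.camera("wrist");S=camrig.camera("side");Tp=camrig.camera("top")
for n,i in(("w7",W),("s7",S),("t7",Tp)):cv2.imwrite(f"pics/{n}.png",i)
np.save("w7.npy",cam("wrist",o)[1])
a=cv2.resize(S[170:300,200:330],(520,520),interpolation=cv2.INTER_CUBIC)
b=cv2.resize(W,None,fx=.54,fy=.54);t=cv2.resize(Tp[170:270,220:320],(276,276),interpolation=cv2.INTER_CUBIC)
v=np.zeros((520,800,3),np.uint8);v[:,:520]=a;v[:207,520:520+276]=b[:,:276];v[210:486,520:796]=t
cv2.imwrite("pics/m7.png",v)
for n,im,b in(("side",S,(225,195,252,226)),("top",Tp,(236,190,260,216))):
    h=cv2.cvtColor(im,cv2.COLOR_BGR2HSV);m=(h[...,0]<18)&(h[...,1]>110)&(h[...,2]>60)
    print(n,blobs(m,b,40))
E
```

```text
clock: 14.58
position: [0.4551, -0.2212, 0.1189]
ee_rot: [0.754, 0.657, 0.0, 0.0]
ft_force: [-0.0, 1.1, -0.9]
grip_width: 0.615
grasp_force: 3.6
side [(array([237.6, 210.1]), [230, 202, 16, 17, 197])]
top [(array([246.9, 203.5]), [241, 197, 13, 14, 145])]
```

View pics/m7.png

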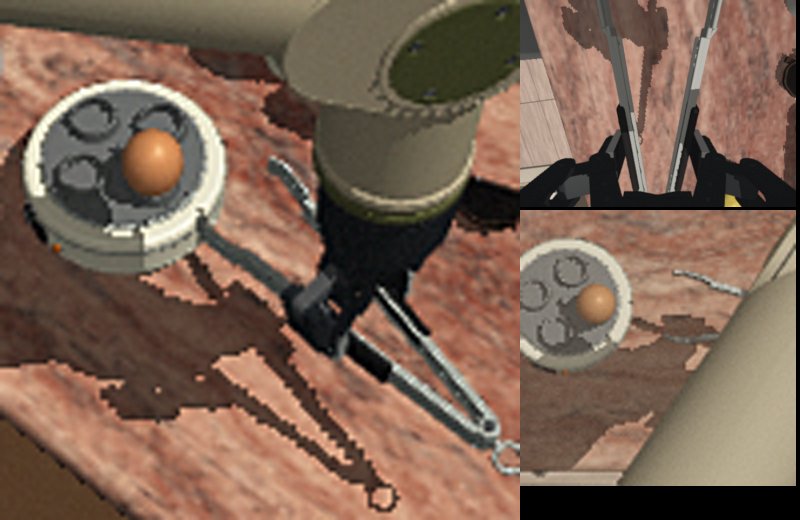

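The composite shows both tips on either side of the line to the egg. In the side image the tip ends are at about (250,226) and (268,210). In the top image they are at about (260.6,210.6) and (276.2,192.5), with the egg at (247,203.5).

Run:
```python
from h import *
o=manip.get_obs();s,t=cam("side"),cam("top")
A=R.from_quat(o["ee_rot"]).as_matrix();tx,ty=A[:2,0],A[:2,1];P=o["position"]
L=[tri([ray(*s,(250,226)),ray(*t,(260.6,210.6))]),tri([ray(*s,(268,210)),ray(*t,(276.2,192.5))])]
egg=tri([ray(*s,(237.7,210.1)),ray(*t,(246.95,203.5))])[0]
for n,p in[("tipL",L[0][0]),("tipR",L[1][0]),("egg",egg)]:
    d=(p-P)[:2];print(n,p.round(4),"along",(d@tx).round(4),"side",(d@ty).round(4))
print(L[0][1],L[1][1])
S=cv2.imread("pics/s7.png");Tp=cv2.imread("pics/t7.png")
# pin centre in side view: (487,425)/4
p=plane(*s,(200+487/4,170+425/4),.1415);d=(p-P)[:2];print("pin",p,d@tx,d@ty)
# cooker wrist midline check at arm rows in wrist image
W=cv2.imread("pics/w7.png");show(W,(120,0,420,250),"w7c.png",2.6)
```

```text
tipL [ 0.4695 -0.0697  0.0583] along 0.152 side -0.0065
tipR [ 0.5067 -0.1098  0.1374] along 0.1174 side 0.0359
egg [ 0.4818 -0.0233  0.0846] along 0.1996 side -0.0006
[np.float64(0.007113997691441766), np.float64(0.00711399769144171)] [np.float64(0.0006263107086720839), np.float64(0.0006263107086720957)]
pin [ 0.43405166 -0.32707774  0.1415    ] -0.10779322324522597 -0.0062561488707509865
```

View pics/w7c.png

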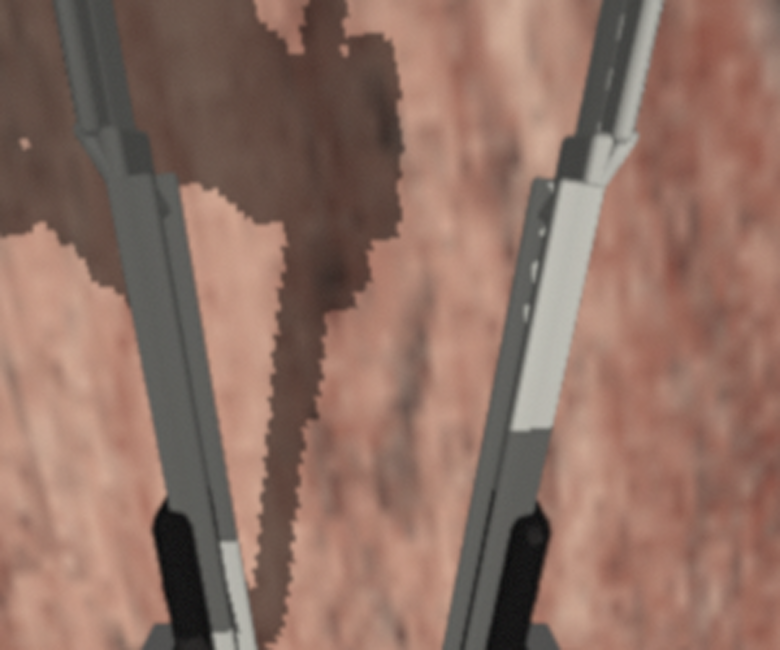

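The crop shows the arm shoulders' outer edges at crop (78,133) and (637,135) and the front corners of the pads at (155,515) and (550,515). I'll work out the tongs' midline in tool coordinates from these.

Run:
```python
from h import *
o=manip.get_obs();s=cam("side");c=camrig.calibration("wrist");T=np.load("w7.npy")
A=R.from_quat(o["ee_rot"]).as_matrix();tx,ty=A[:2,0],A[:2,1];P=o["position"];zt=P[2]-.0012+.024
f=lambda p:np.array([((p-P)[:2]@tx),((p-P)[:2]@ty)]).round(4)
for a,b in(((78,133),(637,135)),((155,515),(550,515)),((58,5),(660,5))):
    q=[f(plane(c,T,(120+x/2.6,y/2.6),zt)) for x,y in(a,b)];print(q,"mid",(q[0]+q[1])/2)
for p in((250,226),(268,210)):print("side tips",[f(plane(*s,p,z)) for z in(.1297,.1407)])
print("pin",f(plane(*s,(321.75,276.25),zt)),"ring",f(plane(*s,(200+508/4,170+457/4),zt-.012)))
print(A.round(4))
```

```text
[array([ 0.0865, -0.0331]), array([0.0863, 0.0374])] mid [0.0864  0.00215]
[array([ 0.0359, -0.0266]), array([0.036 , 0.0297])] mid [0.03595 0.00155]
[array([ 0.101 , -0.0343]), array([0.101 , 0.0388])] mid [0.101   0.00225]
side tips [array([ 0.1173, -0.0301]), array([ 0.1124, -0.0347])]
side tips [array([0.1206, 0.0403]), array([0.1157, 0.0348])]
pin [-0.1078 -0.0063] ring [-0.1276 -0.0074]
[[ 1.371e-01  9.906e-01  0.000e+00]
 [ 9.906e-01 -1.371e-01 -3.000e-04]
 [-3.000e-04  1.000e-04 -1.000e+00]]
```

```bash
python3 jog.py '0 0 0 0 -.002 .02 .61;0 0 0 0 -.002 .0405 .61;0 0 0 0 -.002 .0405 .61;0 0 0 .025 -.002 .0405 .61;0 0 0 .05 -.002 .0405 .61;0 0 0 .075 -.002 .0405 .61;0 0 0 .09 -.002 .0405 .61;0 0 0 .0995 -.002 .0405 .61;0 0 0 .0995 -.002 .0405 .61;0 0 0 .0995 -.002 .0405 .61'
python3 - <<'E'
from h import *
o=manip.get_obs();W=camrig.camera("wrist");S=camrig.camera("side");Tp=camrig.camera("top")
a=cv2.resize(S[170:270,190:290],(500,500),interpolation=cv2.INTER_CUBIC)
t=cv2.resize(Tp[170:240,215:275],(300,350),interpolation=cv2.INTER_CUBIC);b=cv2.resize(W,(300,225))
v=np.zeros((580,800,3),np.uint8);v[:500,:500]=a;v[:350,500:]=t;v[355:580,500:]=b
cv2.imwrite("pics/m8.png",v)
E
```

```text
clock: 15.98
position: [0.4663, -0.123, 0.0784]
ee_rot: [0.755, 0.656, -0.0, 0.0]
ft_force: [-0.3, -0.1, -0.8]
grip_width: 0.612
grasp_force: 3.6
```

View pics/m8.png

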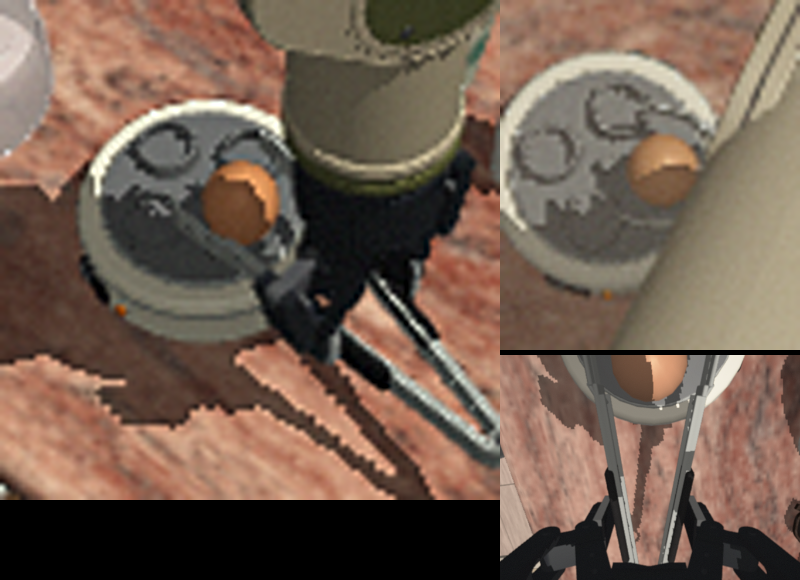

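The egg is centred between the cups in the wrist view, and the tips reach past it. I'll close slowly, rising 2 mm as the finger pads swing forward.

```bash
python3 jog.py '0 0 0 0 0 -.0005 .56;0 0 0 0 0 -.001 .52;0 0 0 0 0 -.0015 .48;0 0 0 0 0 -.002 .44;0 0 0 0 0 -.002 .42;0 0 0 0 0 -.002 .38;0 0 0 0 0 -.002 .34;0 0 0 0 0 -.002 .3;0 0 0 0 0 -.002 .3;0 0 0 0 0 -.002 .3;0 0 0 0 0 -.002 .3' 20
```

```text
clock: 17.5
position: [0.4664, -0.1221, 0.0803]
ee_rot: [0.754, 0.657, -0.0, -0.0]
ft_force: [-1.8, 0.4, -1.0]
grip_width: 0.445
grasp_force: 20.1
```

```bash
python3 jog.py '0 0 0 0 0 -.003 .3;0 0 0 0 0 -.008 .3;0 0 0 0 0 -.016 .3;0 0 0 0 0 -.026 .3;0 0 0 0 0 -.037 .3;0 0 0 0 0 -.049 .3;0 0 0 0 0 -.061 .3;0 0 0 0 0 -.073 .3;0 0 0 0 0 -.084 .3;0 0 0 0 0 -.093 .3;0 0 0 0 0 -.099 .3;0 0 0 0 0 -.1 .3;0 0 0 0 0 -.1 .3;0 0 0 0 0 -.1 .3'
python3 - <<'E'
from h import *
o=manip.get_obs();W=camrig.camera("wrist");S=camrig.camera("side");Tp=camrig.camera("top")
cv2.imwrite("pics/s9.png",S);cv2.imwrite("pics/t9.png",Tp)
a=cv2.resize(S[100:270,140:320],(540,510),interpolation=cv2.INTER_CUBIC)
t=cv2.resize(Tp[165:240,200:270],(260,280),interpolation=cv2.INTER_CUBIC);b=cv2.resize(W,(260,195))
v=np.zeros((510,800,3),np.uint8);v[:,:540]=a;v[:280,540:]=t;v[290:485,540:]=b
cv2.imwrite("pics/m9.png",v)
E
```

```text
clock: 19.25
position: [0.4663, -0.1222, 0.18]
ee_rot: [0.754, 0.657, -0.0, -0.0]
ft_force: [0.3, 1.1, -2.3]
grip_width: 0.449
grasp_force: 20.3
```

View pics/m9.png

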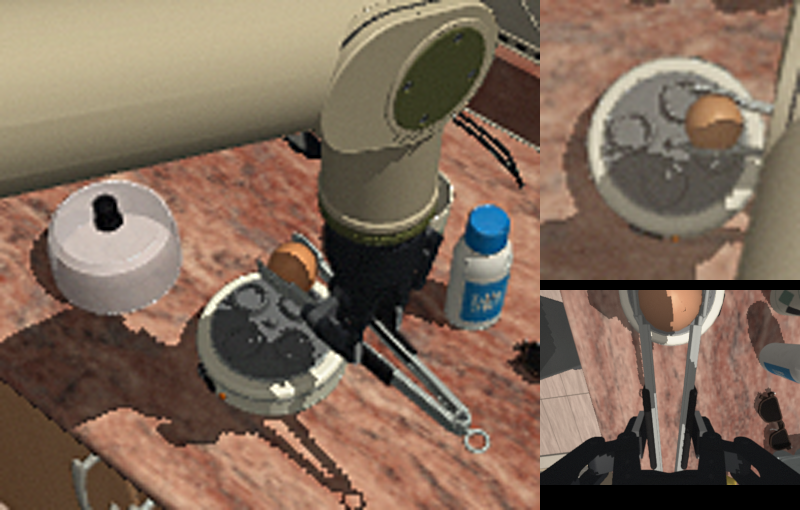

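The egg is held between the cups above the cooker, and the lid stands knob-up on the worktop with the bottle undisturbed. The egg is at about (237.7,188.3) in the side view and (246.9,197.7) in the top view. I'll check its height and then hand in.

Run:
```python
from h import *
p=tri([ray(*cam("side"),(237.7,188.3)),ray(*cam("top"),(246.9,197.7))]);print(p)
o=manip.get_obs();print(o["clock"],o["grip_width"],o["grasp_force"])
if .165<p[0][2]<.205: print(manip.hand_in())
```

```text
(array([ 0.48128371, -0.02592993,  0.19093834]), [np.float64(0.0008188909125196308), np.float64(0.0008188909125194893)])
19.4 0.4478815186384487 20.32503846567124
the job is handed in; nothing more can be done
None
```

I handed the job in at 19.4 s: the lid stands knob up on the worktop beside the cooker, and the egg is held in the tongs about 10 cm above its seat, over the cooker (its centre measured 0.19 m above the worktop).

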